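Set out the preserve jars on the market stall

TASK

Take the delivery stack apart and set out the stall: stand each jar upright in the centre of the round wooden riser whose top has the colour of the jar's lid, and set the carton, right way up, centred and square on the blue mat. Never let a jar tip over, and leave the cup of spoons and the money tin where they are.

Things in the scene. Friction and masses are not known exactly. Their poses are not given: they have to be found in the camera images.
- large_jar_mid (a point): large preserve jar with a flat red lid, deep red contents and a blank white label with a red stripe: a straight round cylinder 58 mm in diameter and 72 mm high including the lid, 0.32 kg, give or take 40 %. The point is its centre, half-way up (36 mm above its foot); z is up along the jar. At the start it stands on the carton, beside the medium jar, with the small jar on its lid.
- medium_jar_mid (a point): medium preserve jar with a flat green lid, olive green contents and a blank white label with a green stripe: a straight round cylinder 48 mm in diameter and 62 mm high including the lid, 0.2 kg, give or take 40 %. The point is its centre, half-way up (31 mm above its foot); z is up along the jar. At the start it stands on the carton beside the large jar, the two centres 74 mm apart along the carton's length.
- small_jar_mid (a point): small preserve jar with a flat yellow lid, amber contents and a blank white label with a yellow stripe: a straight round cylinder 38 mm in diameter and 48 mm high including the lid, 0.11 kg, give or take 40 %. The point is its centre, half-way up (24 mm above its foot); z is up along the jar. At the start it stands on the lid of the large jar.
- carton_mid (a point): kraft cardboard carton, closed and rigid, with a blue band round each end: 66 mm wide (its x axis), 150 mm long (its y axis), 55 mm high (z, up), about 0.3 kg, the bottom of the stack, standing on the table. The point is its centre, 27.5 mm above its underside. The large and medium jars stand on its flat top, 37 mm to either side of its middle along y; which one is at which end varies.
- red_riser_top (a point): round wooden display riser, 94 mm in diameter and 20 mm high, fixed to the table, with a flat red disc of 90 mm diameter covering its top. The point is the centre of the top face; z is up. Which riser is where varies.
- green_riser_top (a point): round wooden display riser, 94 mm in diameter and 40 mm high, fixed to the table, with a flat green disc of 90 mm diameter covering its top. The point is the centre of the top face; z is up. Which riser is where varies.
- yellow_riser_top (a point): round wooden display riser, 94 mm in diameter and 60 mm high, fixed to the table, with a flat yellow disc of 90 mm diameter covering its top. The point is the centre of the top face; z is up. Which riser is where varies.
- mat_top (a point): flat blue rectangular mat, fixed to the table, 100 mm (its x axis) by 180 mm (its y axis), 4 mm thick. The point is the centre of its top face; z is up.
- spoon_cup_mid (a point): bystander: white tapered cup with a terracotta band, 68 mm in diameter at the rim and 70 mm high, with three wooden tasting spoons that rise to 115 mm. The point is on its axis, 35 mm up. Leave it alone.
- money_tin_mid (a point): bystander: grey metal money tin, 87 by 117 mm and 56 mm high, with a wire handle up to 71 mm. The point is its centre, 28 mm up. Leave it alone.
Not all that is in view belongs to the job. There is more than one size of the part that bears small_jar_mid; the job needs the middle-sized.

How it is judged:
At the end, for the whole second after the job is handed in: Each jar stands on the riser of its lid's colour and the carton on the blue mat: at rest, upright within 0.1 rad, centres within 15 mm, undersides within 5 mm of the top face; the carton's long side lies along the mat's within 0.2 rad, either way round (horizontal distance between large_jar_mid and red_riser_top below 0.015 m and z of large_jar_mid in the frame of red_riser_top between 0.031 and 0.041 m and angle between each of large_jar_mid, medium_jar_mid, small_jar_mid, carton_mid's own z axis and vertical below 0.1 rad and linear speed of each of large_jar, medium_jar, small_jar, carton below 0.02 m/s and horizontal distance between medium_jar_mid and green_riser_top below 0.015 m and z of medium_jar_mid in the frame of green_riser_top between 0.026 and 0.036 m and horizontal distance between small_jar_mid and yellow_riser_top below 0.015 m and z of small_jar_mid in the frame of yellow_riser_top between 0.019 and 0.029 m and horizontal distance between carton_mid and mat_top below 0.015 m and z of carton_mid in the frame of mat_top between 0.0225 and 0.0325 m and angle between the y axis of carton_mid and the y axis of mat_top, either way round below 0.2 rad); the robot touches nothing.
It fails at once if the large jar tips over (leans more than about 45 degrees) (angle between large_jar_mid's own z axis and vertical above 0.8 rad).
It fails at once if the medium jar tips over (leans more than about 45 degrees) (angle between medium_jar_mid's own z axis and vertical above 0.8 rad).
It fails at once if the small jar tips over (leans more than about 45 degrees) (angle between small_jar_mid's own z axis and vertical above 0.8 rad).
It fails at once if the cup of spoons is moved by more than 20 mm (distance of spoon_cup_mid from where it was at the start of the episode above 0.02 m).
It fails at once if the money tin is moved by more than 20 mm (distance of money_tin_mid from where it was at the start of the episode above 0.02 m).
It also fails if it takes over 112 s, if anything falls off the work surface, if the arm or the gripper's body presses on something with over 40 N, if the wrist force passes 120 N, or if a joint passes its speed limit or range.

ROBOT

A 6-joint arm with a two-finger parallel gripper is mounted at the origin on the work surface. World frame = base frame: x ahead of the robot, y to its left, z up, the work surface at z = 0. Lengths are in m, angles in rad, forces in N, time in s.
With the tool pointing down it reaches from about 0.35 to 0.85 m from the base axis. Payload 8.1 kg.
Tool frame: the origin (TCP) lies midway between the tips of the shut fingers; the grasp point (between the pads) lies 19 mm behind it (bot.grip_point_offset is the distance from the TCP to the grasp point, in m); x points along the fingers, z is the direction in which the jaws open and shut, and the axes are right-handed (so a half turn about x gives the same grasp; the last joint's range is limited). The gripper opens to 93 mm and grips with 3 to 60 N. Pads are 15 mm wide; open, the fingers measure 128 mm over their backs; the gripper's body (75 mm by 188 mm) begins 65 mm behind the grasp point.
Start: joints at [1.097, 0.13, 1.488, -0, 1.523, -0.085], TCP at [0.227, 0.555, 0.219] pointing down, gripper open.
Joint ranges: [-2.96, 2.96], [-0.89, 2.26], [0.02, 2.5], [-1.34, 4.48], [0, 2.73], [-2.66, 2.66]. Speed limits (rad/s): [2.39, 2.39, 2.79, 3.14, 3.14, 3.14].

INTERFACE

Orientations are given as a rotation vector (axis times angle).
In Python, from workcell import bot gives the robot as it stands.
- The arm moves only by the tool move_arm, never from a script. Its argument "motion" is a list of rows, each a list of 2 entries, a list of its own where there are three numbers: the shift along the tool's x, y, z in cm, then the turn about the tool's x in degrees. A call has 1 to 20 rows; each row is the pose to reach, as a shift and turn from the pose measured when the call began, along the tool's axes at that moment; what a row does not reach only later rows make up. A row lasts 1/12 s, in which the tool goes at most 41.7 mm and 7.16 degrees, less where a joint would pass 70% of its speed; a pose out of reach is approached as far as the arm can. A call with a gripper value outside its range is refused whole. "gripper" is the opening, from 0 (shut) to 1 (fully open), set as the call begins (left out, the last holds). The fingers move at their own pace and stop on an object; "grip_force" is the grip in N (left out, the last holds). Time passes only in rows, so rows that repeat a pose let the fingers close. It gives the time, the measured TCP pose, the force and the opening at its end, in the units of the state.
- bot.get_state(): the state, without advancing time (a new reading comes with each control period).
- bot.read_camera(name): name is "scene" or "side" or "wrist"; returns (picture, depth): 400x640x3 uint8, red, green, blue; 400x640 float32, m along the optical axis (not along the pixel's ray), 0 where there is no reading.
- bot.get_calibration(name): a dict with "vfov" (degrees; the focal length in pixels is half the picture's height over the tangent of half this angle, whatever the lens; pixels are square), "cx", "cy" (the principal point, pixels), "distortion" ([k1, k2, p1, p2, k3] as OpenCV has them; the pictures are not rectified), "cam_to_world" (4x4, takes a point from camera to world coordinates); the wrist camera has in their place "tool_from_camera" (4x4, takes a point from camera to tool coordinates, whose origin is the TCP and whose axes are the tool frame's). Camera axes: x right, y up, looking along -z (the intrinsics and any distortion apply to the point x, -y, -z); pixel columns grow to the right and rows downward; lengths in m; the calibration is good to about 2 mm. A picture is of the moment at which its call begins: read the wrist's pose just before it. get_calibration takes no time and is no camera call.
- bot.sign_off(): hands the job in, once; it reports no verdict.
Trained networks look in the newest picture that a camera, given by its name, has taken for a name from the list of things; names that differ only in an ending like _2 or _b are one class to them, and where a whole thing is asked for, a point or a joint stands for the part that bears it (a point fixed in the world has none). Each returns a list of dicts, best first, with "confidence" (0 to 1); they miss things now and then, are a little off and sometimes report something else, mostly with a low value. They report only what shows in the picture. A call takes as long as a camera call. They do not tell look-alikes from the thing itself.
- bot.find_in(camera, query): "point" ([x, y, z] in m, in world coordinates, good to about 4 mm: the middle of the surface that is visible of it).
- bot.landmark_of(camera, query): "point" ([x, y, z] in m, in world coordinates, good to about 4 mm: a listed point, or the origin of a listed thing).
The state is a dict: "time_s": time; "joint_pos": joint angles; "qd": joint speeds; "tau": joint torques, N m; "eef_pos": TCP position; "ee_rot": TCP orientation; "ft_force": force on the tool from outside, world axes, zero at the start; "ft_torque": the same for the moment, N m; "grip_width": finger opening in m.
Only numpy, scipy, OpenCV 4.12 (cv2) and the standard library are available. Lean on these libraries where they do the work, as an engineer would, in place of code of your own. Each camera call takes 0.05 s, during which the arm holds its last target.

## Working session

There is one attempt and no reset: what is moved stays moved. The work goes in short steps, Python scripts to look and compute and a tool call to move; the robot and the scene stay as the last step left them, time stands still between calls to the robot, and variables do not carry over. Pictures are saved under pics/ and viewed, and the job is handed in when it is done.

Besides the shell and the picture viewer there is one more tool, called after "Emit:" in YAML: its name, and indented under it one key for each argument. move_arm: Moves the arm, as the interface text tells. Its arguments: {"type":"object","properties":{"motion":{"type":"array","items":{"type":"array"}},"gripper":{"type":"number"},"grip_force":{"type":"number"}},"required":["motion"]}

```bash
mkdir -p pics; ls; python3 - <<'E'
from workcell import bot
import cv2
s=bot.get_state();print(s['time_s'],s['eef_pos'],s['ee_rot'],s['grip_width'],bot.grip_point_offset)
for n in ['scene','side','wrist']:
    im,d=bot.read_camera(n);cv2.imwrite(f'pics/{n}0.png',im[:,:,::-1]);c=bot.get_calibration(n);print(n,c)
for q in ['large_jar_mid','medium_jar_mid','small_jar_mid','carton_mid','red_riser_top','green_riser_top','yellow_riser_top','mat_top','spoon_cup_mid','money_tin_mid']:
  for n in ['scene','side']:
    print(q,n,[(round(r['confidence'],2),[round(float(v),3) for v in r['point']]) for r in bot.landmark_of(n,q)])
print(bot.get_state()['time_s'])
E
```

```text
pics
0.0 [0.22717911 0.55470276 0.21759404] [-0.91916188  1.37009265  0.91766174] 0.09310881079700262 0.0188
scene {'vfov': 53.81879744292027, 'cx': 313.08272368875697, 'cy': 199.56582879038922, 'distortion': array([-0.0840992,  0.       ,  0.       ,  0.       ,  0.       ]), 'cam_to_world': array([[ 0.77240154, -0.44867494,  0.4495405 ,  1.00624288],
       [ 0.63487122,  0.52503935, -0.56680881, -0.61022204],
       [ 0.01828646,  0.72320432,  0.69039201,  0.82396601],
       [ 0.        ,  0.        ,  0.        ,  1.        ]])}
side {'vfov': 50.63533109919534, 'cx': 320.83386465242944, 'cy': 200.99762321856863, 'distortion': array([-0.07272352,  0.        ,  0.        ,  0.        ,  0.        ]), 'cam_to_world': array([[-0.99028725,  0.11598171, -0.0766773 ,  0.49065061],
       [-0.13825397, -0.76299827,  0.63144238,  0.64423933],
       [ 0.01473112,  0.63591028,  0.77162239,  0.90735174],
       [ 0.        ,  0.        ,  0.        ,  1.        ]])}
wrist {'vfov': 60.05779672286603, 'cx': 321.3182153737114, 'cy': 195.75706057415545, 'distortion': array([-0.07118792,  0.   
[... 987 characters left out ...]
78, 0.028])]
red_riser_top scene [(0.86, [0.469, -0.032, 0.021])]
red_riser_top side [(0.9, [0.469, -0.036, 0.024])]
green_riser_top scene [(0.84, [0.449, 0.343, 0.038])]
green_riser_top side [(0.65, [0.45, 0.346, 0.036])]
yellow_riser_top scene [(0.77, [0.633, -0.181, 0.066])]
yellow_riser_top side [(0.72, [0.635, -0.181, 0.06]), (0.24, [0.451, 0.346, 0.036])]
mat_top scene [(0.97, [0.444, -0.352, 0.002])]
mat_top side [(0.69, [0.443, -0.353, 0.003]), (0.49, [0.663, 0.409, 0.033])]
spoon_cup_mid scene [(0.85, [0.663, 0.406, 0.034])]
spoon_cup_mid side [(0.61, [0.666, 0.408, 0.036])]
money_tin_mid scene [(0.65, [0.641, -0.407, 0.031])]
money_tin_mid side [(0.69, [0.645, -0.408, 0.026])]
1.15
```

View pics/scene0.png

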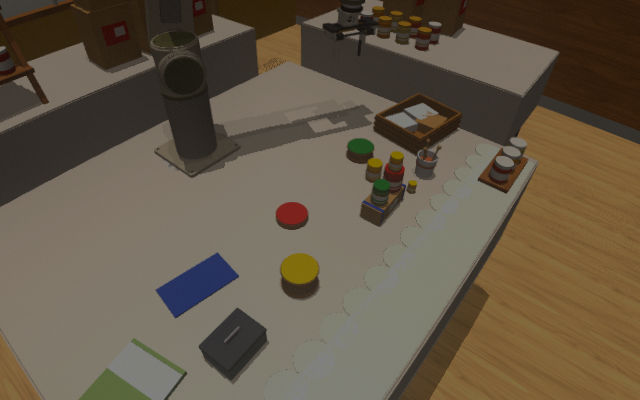

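View pics/side0.png

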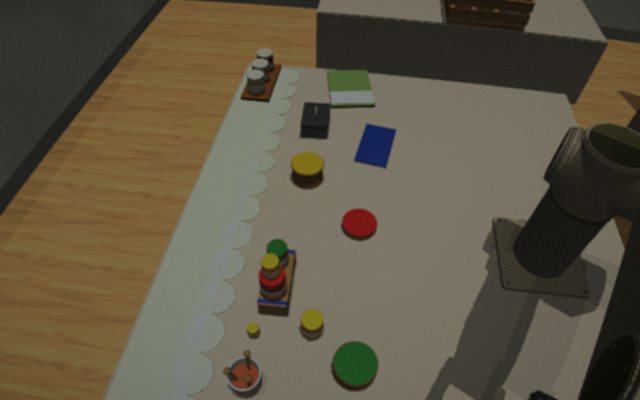

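The scene picture shows three yellow-lidded jars:
- A bigger one on the table, scene (374,168).
- The middle one on the red lid, scene (397,160).
- A tiny one on the table, scene (412,186).

The one on the red lid fits: it is the middle size and stands on the large jar. I'll confirm that in a crop and measure the cloud.

```bash
cat > h.py <<'E'
import numpy as np,cv2
from scipy.spatial.transform import Rotation as R
from workcell import bot
def cloud(n,im,d,T=None):
    c=bot.get_calibration(n);f=200/np.tan(np.radians(c['vfov']/2))
    K=np.array([[f,0,c['cx']],[0,f,c['cy']],[0,0,1.]])
    v,u=np.mgrid[0:400,0:640]
    p=cv2.undistortPoints(np.stack([u,v],-1).reshape(-1,1,2).astype(np.float64),K,c['distortion']).reshape(400,640,2)
    P=np.stack([p[...,0]*d,-p[...,1]*d,-d],-1)
    M=c['cam_to_world'] if 'cam_to_world' in c else T@c['tool_from_camera']
    W=P@M[:3,:3].T+M[:3,3]; W[d<=0]=np.nan
    return W
def toolT():
    s=bot.get_state();T=np.eye(4);T[:3,:3]=R.from_rotvec(s['ee_rot']).as_matrix();T[:3,3]=s['eef_pos'];return T
def circ(P):
    h=cv2.minEnclosingCircle(P[:,:2].astype(np.float32)*1000);return np.array(h[0])/1000,h[1]
E
python3 - <<'E'
from h import *
print(toolT().round(3))
im,d=bot.read_camera('scene');cv2.imwrite('pics/crop0.png',cv2.resize(im[130:230,330:450],None,fx=6,fy=6,interpolation=2)[:,:,::-1])
near=lambda W,c,r:(np.linalg.norm(W[...,:2]-np.array(c),axis=-1)<r)
for n in ['scene','side']:
    im,d=bot.read_camera(n);W=cloud(n,im,d);hsv=cv2.cvtColor(im,cv2.COLOR_RGB2HSV);sat=hsv[...,1]>90
    print(n,'table z',np.nanmedian(W[near(W,(0.5,0.1),.05)][:,2]))
    for q,c,r,z in [('red',(.469,-.034),.07,.02),('green',(.45,.345),.07,.04),('yellow',(.634,-.181),.07,.06),('lid large',(.642,.215),.04,.127),('lid med',(.649,.139),.035,.117),('lid small',(.643,.216),.04,.175),('bigyel',(.548,.274),.04,.062),('tiny',(.674,.299),.03,.035)]:
        m=near(W,c,r)&(abs(W[...,2]-z)<.008)
        P=W[m]; 
        if len(P)<5: print(q,len(P));continue
        cc,rr=circ(P); print(q,len(P),'minc',cc.round(4),round(rr,1),'mean',P.mean(0).round(4))
    m=(hsv[...,0]>110)&(hsv[...,0]<130)&(hsv[...,1]>120)&near(W,(.444,-.352),.13)
    P=W[m];b=cv2.minAreaRect(P[:,:2].astype(np.float32)*1000);print('mat',b,np.median(P[:,2]))
    m=near(W,(.645,.177),.1)&(abs(W[...,2]-.055)<.005);P=W[m];print('ctop',cv2.minAreaRect(P[:,:2].astype(np.float32)*1000),len(P))
    m=near(W,(.645,.177),.1)&(W[...,2]<.06)&(W[...,2]>.01);P=W[m];print('carton',cv2.minAreaRect(P[:,:2].astype(np.float32)*1000),len(P))
    P=W[near(W,(.548,.274),.04)];print('bigyel top',np.nanpercentile(P[:,2],97))
E
```

```text
[[-0.    -0.925  0.379  0.227]
 [ 0.     0.379  0.925  0.555]
 [-1.     0.     0.     0.219]
 [ 0.     0.     0.     1.   ]]
scene table z -0.0007928912254292486
red 627 minc [ 0.4701 -0.0308] 47.6 mean [ 0.4726 -0.0331  0.019 ]
green 369 minc [0.4482 0.3426] 47.3 mean [0.4494 0.3407 0.039 ]
yellow 1017 minc [ 0.6334 -0.1851] 47.6 mean [ 0.6354 -0.1876  0.0586]
lid large 131 minc [0.6434 0.2124] 28.7 mean [0.6495 0.2011 0.1261]
lid med 176 minc [0.6476 0.1397] 24.6 mean [0.6489 0.1365 0.1156]
lid small 111 minc [0.6444 0.2103] 19.3 mean [0.6456 0.2083 0.1737]
bigyel 138 minc [0.5488 0.2707] 26.7 mean [0.5498 0.2684 0.0613]
tiny 48 minc [0.6759 0.2976] 13.3 mean [0.6763 0.2964 0.0321]
mat ((443.25335693359375, -353.1505126953125), (178.46104431152344, 101.54643249511719), 81.41008758544922) 0.00336755577201997
ctop ((645.1280517578125, 173.79859924316406), (66.7646484375, 153.55465698242188), 1.4315550327301025) 328
carton ((645.5929565429688, 174.1305694580078), (68.09180450439453, 154.3115997314453), 1.764635682106018) 709
bigyel top 0.06374151595753891
side table z -0.0003251633293
[... 222 characters left out ...]
0 minc [0.6433 0.2177] 28.2 mean [0.6398 0.228  0.1263]
lid med 293 minc [0.6485 0.1423] 24.5 mean [0.6485 0.143  0.1163]
lid small 238 minc [0.6455 0.2135] 18.8 mean [0.6443 0.2149 0.174 ]
bigyel 403 minc [0.5499 0.2756] 25.1 mean [0.5496 0.2773 0.0615]
tiny 110 minc [0.6754 0.3012] 12.7 mean [0.6749 0.3024 0.033 ]
mat ((443.1855773925781, -352.1792297363281), (182.52442932128906, 95.20631408691406), 81.75785064697266) 0.0024020234425857767
ctop ((645.4869995117188, 179.9630126953125), (66.51864624023438, 150.04129028320312), 3.502324104309082) 501
carton ((645.1516723632812, 180.34768676757812), (67.30540466308594, 150.78408813476562), 3.5731699466705322) 847
bigyel top 0.06395025226341151
```

View pics/crop0.png

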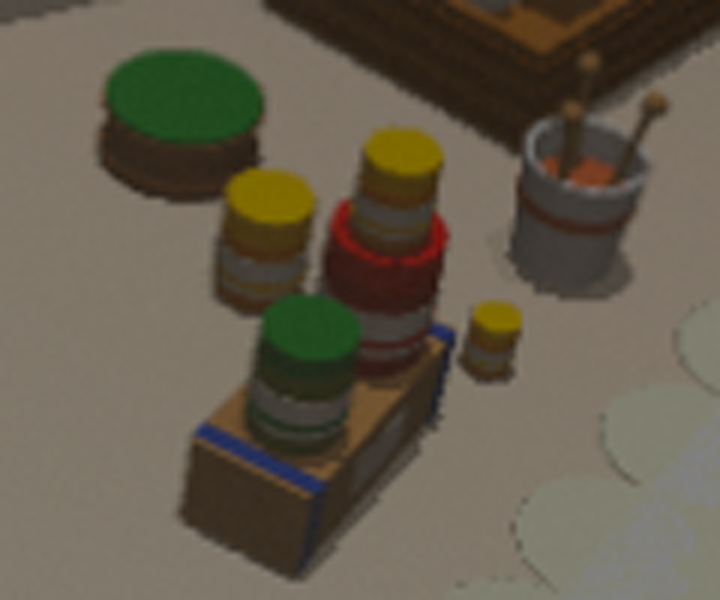

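The crop shows it clearly: the jar on the red lid, scene (397,160), is between the big table jar at (374,168) and the tiny one at (412,186), so it is the target. The networks and the cloud agree on the positions to about 4 mm.

```bash
cat >> h.py <<'E'
def plan(targets):
    "targets: list of (x,y,z,yawdeg) TCP; yaw of tool z axis; prints shift cm / turn deg from present pose"
    T=toolT();Rm=T[:3,:3];y0=np.degrees(np.arctan2(Rm[1,2],Rm[0,2]))
    s=bot.get_state();print('t',round(s['time_s'],2),'pos',T[:3,3].round(4),'yaw',round(y0,2),'grip',round(s['grip_width'],4),'F',np.round(s['ft_force'],1),'tilt',Rm[2].round(3))
    for t in targets:
        sh=Rm.T@(np.array(t[:3])-T[:3,3])*100
        tn=-(t[3]-y0); tn=(tn+180)%360-180
        print(t,'->',sh.round(2),round(tn,1),'rows',int(np.ceil(max(np.linalg.norm(sh)/4.17,abs(tn)/7.16))))
E
python3 -c "
from h import *
plan([(.645,.213,.25,3.3)])"
```

```text
t 1.3 pos [0.2274 0.5552 0.2186] yaw 67.72 grip 0.0932 F [0.2 0.  0.5] tilt [-1. -0. -0.]
(0.645, 0.213, 0.25, 3.3) -> [ -3.14 -51.61 -15.83] 64.4 rows 13
```

Emit:
move_arm:
  motion:
    - [[-3.1,-51.6,-15.8],64.4]
    - [[-3.1,-51.6,-15.8],64.4]
    - [[-3.1,-51.6,-15.8],64.4]
    - [[-3.1,-51.6,-15.8],64.4]
    - [[-3.1,-51.6,-15.8],64.4]
    - [[-3.1,-51.6,-15.8],64.4]
    - [[-3.1,-51.6,-15.8],64.4]
    - [[-3.1,-51.6,-15.8],64.4]
    - [[-3.1,-51.6,-15.8],64.4]
    - [[-3.1,-51.6,-15.8],64.4]
    - [[-3.1,-51.6,-15.8],64.4]
    - [[-3.1,-51.6,-15.8],64.4]
    - [[-3.1,-51.6,-15.8],64.4]
    - [[-3.1,-51.6,-15.8],64.4]
    - [[-3.1,-51.6,-15.8],64.4]
    - [[-3.1,-51.6,-15.8],64.4]
    - [[-3.1,-51.6,-15.8],64.4]
    - [[-3.1,-51.6,-15.8],64.4]
  gripper: 1
  grip_force: 15

```text
time_s: 2.8
eef_pos: [0.6442, 0.2147, 0.25]
ee_rot: [-0.047, 1.57, 0.047]
ft_force: [0.6, 0.4, 0.2]
grip_width: 0.0932
```

```bash
python3 - <<'E'
from h import *
T=toolT();im,d=bot.read_camera('wrist');W=cloud('wrist',im,d,T);cv2.imwrite('pics/w1.png',im[:,:,::-1])
near=lambda c,r:(np.linalg.norm(W[...,:2]-np.array(c),axis=-1)<r)
for q,c,r,z in [('lid large',(.6435,.2145),.04,.127),('lid med',(.648,.141),.035,.117),('lid small',(.645,.213),.04,.175),('bigyel',(.549,.273),.04,.062),('tiny',(.675,.299),.03,.033)]:
    P=W[near(c,r)&(abs(W[...,2]-z)<.008)]
    if len(P)>5: cc,rr=circ(P);print(q,len(P),cc.round(4),round(rr,1),P.mean(0).round(4))
P=W[near((.645,.177),.1)&(abs(W[...,2]-.055)<.005)]
if len(P): print(cv2.minAreaRect(P[:,:2].astype(np.float32)*1000),len(P))
plan([(.645,.213,.137,3.3)])
E
```

```text
lid large 1408 [0.6432 0.2163] 28.0 [0.6418 0.2281 0.1267]
lid med 1755 [0.6479 0.1422] 23.3 [0.6479 0.1439 0.1166]
lid small 1880 [0.6439 0.2133] 18.4 [0.6438 0.2142 0.1746]
bigyel 1823 [0.5491 0.2739] 24.2 [0.5495 0.2743 0.0626]
tiny 458 [0.6751 0.3001] 12.9 [0.6747 0.3002 0.0335]
((644.6630859375, 178.33424377441406), (66.63896942138672, 150.42526245117188), 2.6219775676727295) 1885
t 2.85 pos [0.6442 0.2147 0.25  ] yaw 3.43 grip 0.093 F [-0.3 -0.2 -0.6] tilt [-1.  0.  0.]
(0.645, 0.213, 0.137, 3.3) -> [11.3  -0.18  0.06] 0.1 rows 3
```

View pics/w1.png

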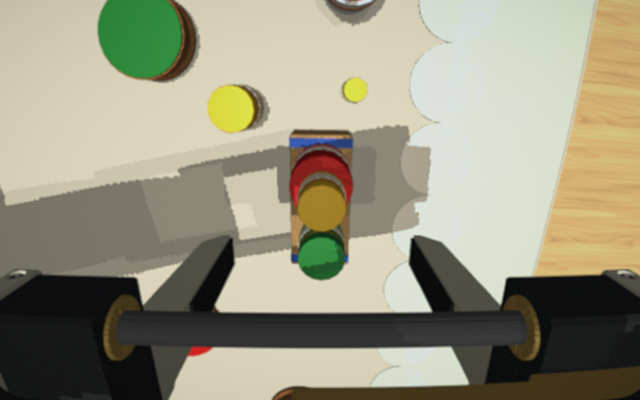

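Wrist view: the small jar (320,205) sits between the fingers, with the large jar's red lid (320,175) and the medium jar's green lid (320,255). The wrist cloud gives the small jar at (0.644, 0.2135). I'll go down and grip.

Emit:
move_arm:
  motion:
    - [[4,-0.1,0],0]
    - [[8,-0.1,0],0]
    - [[10,-0.1,0],0]
    - [[11.3,-0.1,0],0]
    - [[11.3,-0.1,0],0]
    - [[11.3,-0.1,0],0]
  gripper: 1

```text
time_s: 3.35
eef_pos: [0.6442, 0.2143, 0.1377]
ee_rot: [-0.047, 1.57, 0.048]
ft_force: [1.2, -0.1, 0.5]
grip_width: 0.0925
```

Emit:
move_arm:
  motion:
    - [[0,0,0],0]
    - [[0,0,0],0]
    - [[0,0,0],0]
    - [[0,0,0],0]
    - [[0,0,0],0]
    - [[0,0,0],0]
    - [[0,0,0],0]
    - [[0,0,0],0]
  gripper: 0
  grip_force: 15

```text
time_s: 4.02
eef_pos: [0.6441, 0.2142, 0.1376]
ee_rot: [-0.047, 1.57, 0.048]
ft_force: [-0.2, 0.2, 0.5]
grip_width: 0.0443
```

Emit:
move_arm:
  motion:
    - [[0,0,0],0]
    - [[0,0,0],0]
    - [[0,0,0],0]
    - [[0,0,0],0]

```text
time_s: 4.35
eef_pos: [0.6441, 0.2142, 0.1375]
ee_rot: [-0.047, 1.57, 0.048]
ft_force: [0.5, 0.1, -0.5]
grip_width: 0.0376
```

Emit:
move_arm:
  motion:
    - [[-1,0,0],0]
    - [[-3,0,0],0]
    - [[-6,0,0],0]
    - [[-9,0,0],0]
    - [[-9,0,0],0]
    - [[-9,0,0],0]

```text
time_s: 4.85
eef_pos: [0.6457, 0.2146, 0.2313]
ee_rot: [-0.046, 1.564, 0.049]
ft_force: [-0.1, -0.2, -1.6]
grip_width: 0.0379
```

```bash
python3 - <<'E'
from h import *
plan([(.633,-.183,.22,-16),(.633,-.183,.098,-16)])
im,d=bot.read_camera('wrist');cv2.imwrite('pics/w2.png',im[:,:,::-1])
E
```

```text
t 4.85 pos [0.6457 0.2146 0.2313] yaw 3.47 grip 0.0379 F [-0.1 -0.2 -1.6] tilt [-1.     0.001  0.006]
(0.633, -0.183, 0.22, -16) -> [  1.06 -39.61  -3.68] 19.5 rows 10
(0.633, -0.183, 0.098, -16) -> [ 13.26 -39.63  -3.76] 19.5 rows 11
```

View pics/w2.png

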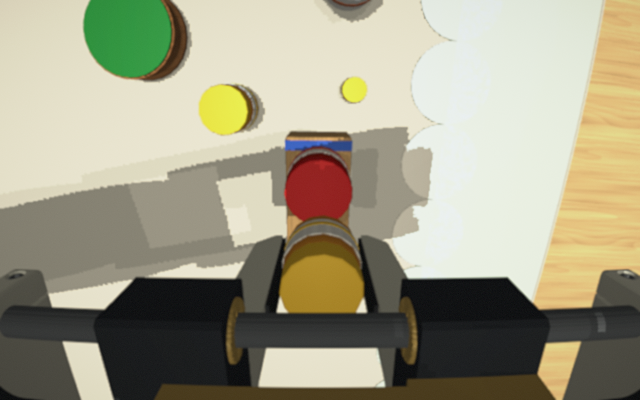

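The jar is held upright at wrist (320,280), opening 38 mm, and the large and medium jars are undisturbed. Next: over to the yellow riser.

Emit:
move_arm:
  motion:
    - [[0,-39.6,-3.7],19.5]
    - [[0,-39.6,-3.7],19.5]
    - [[0,-39.6,-3.7],19.5]
    - [[0,-39.6,-3.7],19.5]
    - [[0,-39.6,-3.7],19.5]
    - [[0,-39.6,-3.7],19.5]
    - [[0,-39.6,-3.7],19.5]
    - [[0,-39.6,-3.7],19.5]
    - [[0,-39.6,-3.7],19.5]
    - [[0,-39.6,-3.7],19.5]
    - [[0,-39.6,-3.7],19.5]
    - [[0,-39.6,-3.7],19.5]
    - [[0,-39.6,-3.7],19.5]
    - [[0,-39.6,-3.7],19.5]

```text
time_s: 6.07
eef_pos: [0.6313, -0.1817, 0.2272]
ee_rot: [0.22, 1.56, -0.217]
ft_force: [-0.4, -0.1, -2.0]
grip_width: 0.0374
```

```bash
python3 - <<'E'
from h import *
T=toolT();im,d=bot.read_camera('wrist');W=cloud('wrist',im,d,T);cv2.imwrite('pics/w3.png',im[:,:,::-1])
P=W[(np.linalg.norm(W[...,:2]-np.array((.633,-.183)),axis=-1)<.07)&(abs(W[...,2]-.06)<.006)]
print(len(P));
if len(P):cc,rr=circ(P);print(cc.round(4),rr,P.mean(0))
plan([(.633,-.183,.085,-16),(.633,-.183,.0715,-16)])
E
```

```text
6558
[ 0.6322 -0.1838] 47.10773468017578 [ 0.63297499 -0.1809117   0.05966876]
t 6.12 pos [ 0.6315 -0.1816  0.2276] yaw -15.93 grip 0.0378 F [ 0.2 -0.  -1.1] tilt [-1.     0.002  0.001]
(0.633, -0.183, 0.085, -16) -> [14.26 -0.12  0.18] 0.1 rows 4
(0.633, -0.183, 0.0715, -16) -> [15.61 -0.12  0.18] 0.1 rows 4
```

View pics/w3.png

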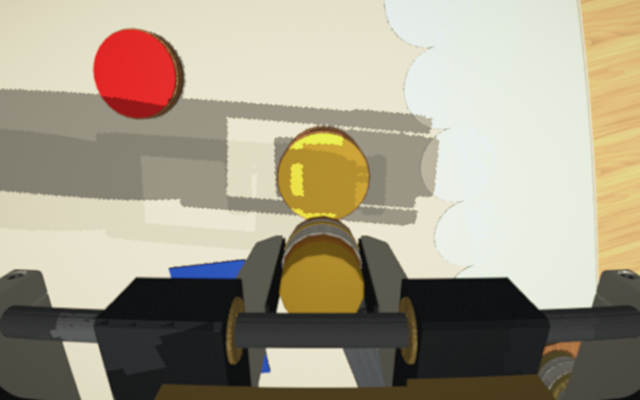

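Wrist view: the yellow disc (323,173) lies ahead of the held jar (322,280), measured at (0.6325, -0.183). I'll lower the jar onto it.

Emit:
move_arm:
  motion:
    - [[4,-0.1,0.1],0]
    - [[8,-0.1,0.1],0]
    - [[12,-0.1,0.1],0]
    - [[14,-0.1,0.1],0]
    - [[15,-0.1,0.1],0]
    - [[15.4,-0.1,0.1],0]
    - [[15.6,-0.1,0.1],0]
    - [[15.6,-0.1,0.1],0]
    - [[15.6,-0.1,0.1],0]
    - [[15.6,-0.1,0.1],0]

```text
time_s: 6.95
eef_pos: [0.6338, -0.1831, 0.074]
ee_rot: [0.219, 1.555, -0.218]
ft_force: [-0.0, -0.2, -2.0]
grip_width: 0.038
```

```bash
python3 -c "
from h import *
plan([(.633,-.183,.0705,-16)])"
```

```text
t 6.95 pos [ 0.6338 -0.1831  0.074 ] yaw -15.92 grip 0.038 F [-0.  -0.2 -2. ] tilt [-1.     0.001  0.004]
(0.633, -0.183, 0.0705, -16) -> [ 0.35 -0.01 -0.08] 0.1 rows 1
```

Emit:
move_arm:
  motion:
    - [[0.2,0,-0.1],0]
    - [[0.3,0,-0.1],0]
    - [[0.3,0,-0.1],0]
    - [[0.3,0,-0.1],0]
    - [[0.3,0,-0.1],0]

```text
time_s: 7.37
eef_pos: [0.6328, -0.1828, 0.071]
ee_rot: [0.219, 1.556, -0.218]
ft_force: [0.7, -0.4, -1.2]
grip_width: 0.0377
```

Emit:
move_arm:
  motion:
    - [[0.1,0,0],0]
    - [[0.1,0,0],0]
    - [[0.1,0,0],0]
    - [[0.1,0,0],0]

```text
time_s: 7.7
eef_pos: [0.6329, -0.1829, 0.0705]
ee_rot: [0.219, 1.555, -0.218]
ft_force: [-2.9, 0.3, 5.5]
grip_width: 0.0376
```

Emit:
move_arm:
  motion:
    - [[0,0,0],0]
    - [[0,0,0],0]
    - [[0,0,0],0]
    - [[0,0,0],0]
    - [[0,0,0],0]
    - [[0,0,0],0]
    - [[0,0,0],0]
    - [[0,0,0],0]
  gripper: 1

```text
time_s: 8.37
eef_pos: [0.6329, -0.1829, 0.0705]
ee_rot: [0.219, 1.555, -0.218]
ft_force: [-0.5, 0.5, 0.4]
grip_width: 0.0864
```

Emit:
move_arm:
  motion:
    - [[-3,0,0],0]
    - [[-6,0,0],0]
    - [[-10,0,0],0]
    - [[-14,0,0],0]
    - [[-18,0,0],0]
    - [[-18,0,0],0]

```text
time_s: 8.87
eef_pos: [0.6358, -0.1842, 0.2621]
ee_rot: [0.215, 1.54, -0.22]
ft_force: [1.1, -1.0, 2.2]
grip_width: 0.0932
```

```bash
python3 - <<'E'
from h import *
T=toolT();im,d=bot.read_camera('wrist');W=cloud('wrist',im,d,T);cv2.imwrite('pics/w4.png',im[:,:,::-1])
n=np.linalg.norm(W[...,:2]-np.array((.633,-.183)),axis=-1)
for z,r in [(.06,.07),(.108,.04)]:
  P=W[(n<r)&(abs(W[...,2]-z)<.006)]
  if len(P):cc,rr=circ(P);print(z,len(P),cc.round(4),rr,P.mean(0))
plan([(.648,.1415,.25,3.3),(.648,.1415,.068,3.3)])
E
```

```text
0.06 4237 [ 0.6322 -0.184 ] 47.17341613769531 [ 0.63333072 -0.17905111  0.05957884]
0.108 1115 [ 0.6324 -0.184 ] 18.389013290405273 [ 0.63258067 -0.18330921  0.10772432]
t 8.92 pos [ 0.635  -0.1839  0.258 ] yaw -15.92 grip 0.0932 F [ 1.1 -0.3 -1.3] tilt [-1.     0.     0.016]
(0.648, 0.1415, 0.25, 3.3) -> [ 0.68 31.65 -7.69] -19.2 rows 8
(0.648, 0.1415, 0.068, 3.3) -> [18.88 31.64 -7.98] -19.2 rows 10
```

View pics/w4.png

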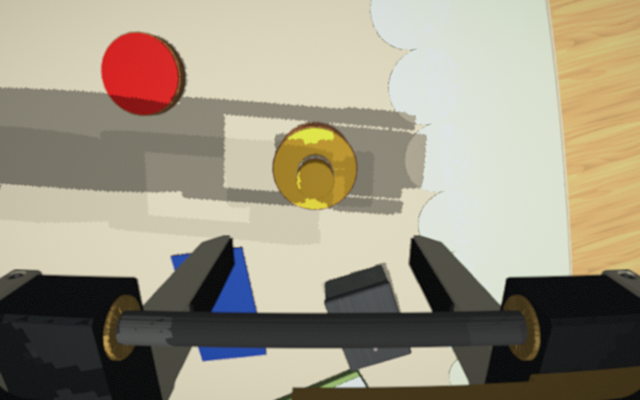

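The small jar stands centred on the yellow disc, jar top (315,180) on disc (315,168), within 1 mm, with the gripper empty. Next is the medium jar.

Emit:
move_arm:
  motion:
    - [[0.7,31.6,-7.7],-19.2]
    - [[0.7,31.6,-7.7],-19.2]
    - [[0.7,31.6,-7.7],-19.2]
    - [[0.7,31.6,-7.7],-19.2]
    - [[0.7,31.6,-7.7],-19.2]
    - [[0.7,31.6,-7.7],-19.2]
    - [[0.7,31.6,-7.7],-19.2]
    - [[0.7,31.6,-7.7],-19.2]
    - [[0.7,31.6,-7.7],-19.2]
    - [[0.7,31.6,-7.7],-19.2]
    - [[0.7,31.6,-7.7],-19.2]
    - [[0.7,31.6,-7.7],-19.2]
    - [[0.7,31.6,-7.7],-19.2]

```text
time_s: 10.0
eef_pos: [0.6479, 0.1394, 0.2496]
ee_rot: [-0.047, 1.555, 0.04]
ft_force: [-0.4, -0.8, -0.2]
grip_width: 0.0934
```

```bash
python3 - <<'E'
from h import *
T=toolT();im,d=bot.read_camera('wrist');W=cloud('wrist',im,d,T)
near=lambda c,r:(np.linalg.norm(W[...,:2]-np.array(c),axis=-1)<r)
for q,c,r,z in [('lid large',(.643,.216),.04,.127),('lid med',(.648,.1415),.035,.117)]:
    P=W[near(c,r)&(abs(W[...,2]-z)<.006)]
    if len(P)>5: cc,rr=circ(P);print(q,len(P),cc.round(4),round(rr,1),P.mean(0).round(4))
plan([(.648,.1415,.068,3.3)])
E
```

```text
lid large 3828 [0.6433 0.2159] 28.2 [0.6432 0.2164 0.1269]
lid med 2041 [0.6482 0.1422] 23.4 [0.648  0.143  0.1168]
t 10.05 pos [0.648  0.1395 0.2497] yaw 3.16 grip 0.0933 F [-0.1  0.4  1. ] tilt [-1.    -0.005  0.015]
(0.648, 0.1415, 0.068, 3.3) -> [18.17  0.3  -0.26] -0.1 rows 5
```

Emit:
move_arm:
  motion:
    - [[4,0.3,-0.1],0]
    - [[8,0.3,-0.1],0]
    - [[12,0.3,-0.2],0]
    - [[15,0.3,-0.2],0]
    - [[17,0.3,-0.3],0]
    - [[18.1,0.3,-0.3],0]
    - [[18.1,0.3,-0.3],0]
    - [[18.1,0.3,-0.3],0]
    - [[18.1,0.3,-0.3],0]

```text
time_s: 10.8
eef_pos: [0.6493, 0.1414, 0.0713]
ee_rot: [-0.046, 1.552, 0.039]
ft_force: [-0.1, 0.0, 0.2]
grip_width: 0.0928
```

Emit:
move_arm:
  motion:
    - [[0,0,0],0]
    - [[0,0,0],0]
    - [[0,0,0],0]
    - [[0,0,0],0]
    - [[0,0,0],0]
    - [[0,0,0],0]
    - [[0,0,0],0]
    - [[0,0,0],0]
    - [[0,0,0],0]
    - [[0,0,0],0]
    - [[0,0,0],0]
    - [[0,0,0],0]
  gripper: 0
  grip_force: 20

```text
time_s: 11.8
eef_pos: [0.6491, 0.1414, 0.0711]
ee_rot: [-0.046, 1.552, 0.039]
ft_force: [-2.4, 0.7, 2.0]
grip_width: 0.0478
```

Emit:
move_arm:
  motion:
    - [[-1,0,0],0]
    - [[-3,0,0],0]
    - [[-6,0,0],0]
    - [[-9,0,0],0]
    - [[-12,0,0],0]
    - [[-13,0,0],0]
    - [[-13,0,0],0]
    - [[-13,0,0],0]
    - [[-13,0,0],0]

```text
time_s: 12.55
eef_pos: [0.6454, 0.1417, 0.1982]
ee_rot: [-0.047, 1.556, 0.039]
ft_force: [-0.1, -0.6, -2.7]
grip_width: 0.0481
```

```bash
python3 -c "
from h import *
plan([(.448,.3445,.2,37)])"
```

```text
t 12.55 pos [0.6454 0.1417 0.1982] yaw 3.13 grip 0.0481 F [-0.1 -0.6 -2.7] tilt [-1.    -0.005  0.014]
(0.448, 0.3445, 0.2, 37) -> [ -0.56  21.33 -18.6 ] -33.9 rows 7
```

Emit:
move_arm:
  motion:
    - [[-0.5,21.3,-18.6],-34]
    - [[-0.5,21.3,-18.6],-34]
    - [[-0.5,21.3,-18.6],-34]
    - [[-0.5,21.3,-18.6],-34]
    - [[-0.5,21.3,-18.6],-34]
    - [[-0.5,21.3,-18.6],-34]
    - [[-0.5,21.3,-18.6],-34]
    - [[-0.5,21.3,-18.6],-34]
    - [[-0.5,21.3,-18.6],-34]
    - [[-0.5,21.3,-18.6],-34]
    - [[-0.5,21.3,-18.6],-34]
    - [[-0.5,21.3,-18.6],-34]
    - [[-0.5,21.3,-18.6],-34]

```text
time_s: 13.63
eef_pos: [0.4488, 0.3432, 0.1991]
ee_rot: [-0.512, 1.499, 0.498]
ft_force: [0.5, 1.3, -2.5]
grip_width: 0.0476
```

```bash
python3 - <<'E'
from h import *
T=toolT();im,d=bot.read_camera('wrist');W=cloud('wrist',im,d,T);cv2.imwrite('pics/w5.png',im[:,:,::-1])
P=W[(np.linalg.norm(W[...,:2]-np.array((.448,.3445)),axis=-1)<.07)&(abs(W[...,2]-.04)<.006)]
if len(P):cc,rr=circ(P);print(cc.round(4),rr,P.mean(0))
plan([(.448,.3445,.0575,37)])
E
```

```text
[0.4472 0.346 ] 47.011600494384766 [0.44344111 0.35080074 0.03969949]
t 13.68 pos [0.4487 0.3434 0.1992] yaw 37.04 grip 0.0477 F [ 0.5  0.2 -2.6] tilt [-1.    -0.012  0.009]
(0.448, 0.3445, 0.0575, 37) -> [14.17  0.31 -0.11] 0.0 rows 4
```

View pics/w5.png

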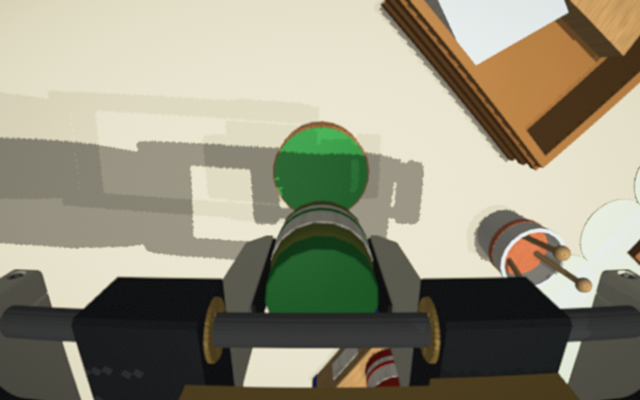

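The held medium jar is upright at wrist (322,260), and the green disc (322,165) measures (0.4475, 0.345). Lowering.

Emit:
move_arm:
  motion:
    - [[4,0.3,0],0]
    - [[8,0.3,0],0]
    - [[11,0.3,-0.1],0]
    - [[13,0.3,-0.1],0]
    - [[13.8,0.3,-0.1],0]
    - [[14,0.3,-0.1],0]
    - [[14,0.3,-0.1],0]
    - [[14,0.3,-0.1],0]
    - [[14,0.3,-0.1],0]
    - [[14,0.3,-0.1],0]

```text
time_s: 14.52
eef_pos: [0.4493, 0.3453, 0.061]
ee_rot: [-0.512, 1.496, 0.498]
ft_force: [0.8, -0.6, -2.2]
grip_width: 0.0478
```

```bash
python3 -c "
from h import *
plan([(.4475,.345,.0562,37)])"
```

```text
t 14.52 pos [0.4493 0.3453 0.061 ] yaw 37.04 grip 0.0478 F [ 0.8 -0.6 -2.2] tilt [-1.    -0.013  0.012]
(0.4475, 0.345, 0.0562, 37) -> [ 0.48  0.09 -0.16] 0.0 rows 1
```

Emit:
move_arm:
  motion:
    - [[0.2,0,-0.1],0]
    - [[0.4,0.1,-0.2],0]
    - [[0.5,0.1,-0.2],0]
    - [[0.5,0.1,-0.2],0]
    - [[0.5,0.1,-0.2],0]
    - [[0.5,0.1,-0.2],0]

```text
time_s: 15.02
eef_pos: [0.4473, 0.3451, 0.0565]
ee_rot: [-0.511, 1.495, 0.499]
ft_force: [-2.6, -0.4, 5.6]
grip_width: 0.0477
```

Emit:
move_arm:
  motion:
    - [[0,0,0],0]
    - [[0,0,0],0]
    - [[0,0,0],0]
    - [[0,0,0],0]
    - [[0,0,0],0]
    - [[0,0,0],0]
    - [[0,0,0],0]
    - [[0,0,0],0]

```text
time_s: 15.68
eef_pos: [0.4473, 0.3451, 0.0566]
ee_rot: [-0.511, 1.495, 0.499]
ft_force: [-1.6, -0.4, 3.7]
grip_width: 0.0477
```

It's in contact. Releasing.

Emit:
move_arm:
  motion:
    - [[0,0,0],0]
    - [[0,0,0],0]
    - [[0,0,0],0]
    - [[0,0,0],0]
    - [[0,0,0],0]
    - [[0,0,0],0]
    - [[0,0,0],0]
    - [[0,0,0],0]
  gripper: 1

```text
time_s: 16.35
eef_pos: [0.4473, 0.3451, 0.0565]
ee_rot: [-0.511, 1.495, 0.499]
ft_force: [0.3, -0.5, -0.6]
grip_width: 0.0919
```

Emit:
move_arm:
  motion:
    - [[-3,0,0],0]
    - [[-6,0,0],0]
    - [[-10,0,0],0]
    - [[-14,0,0],0]
    - [[-17,0,0],0]
    - [[-18,0,0],0]
    - [[-18,0,0],0]
    - [[-18,0,0],0]
    - [[-18,0,0],0]

```text
time_s: 17.1
eef_pos: [0.4432, 0.345, 0.2339]
ee_rot: [-0.512, 1.499, 0.498]
ft_force: [0.4, 0.2, -0.2]
grip_width: 0.0931
```

```bash
python3 - <<'E'
from h import *
T=toolT();im,d=bot.read_camera('wrist');W=cloud('wrist',im,d,T);cv2.imwrite('pics/w6.png',im[:,:,::-1])
n=np.linalg.norm(W[...,:2]-np.array((.4475,.345)),axis=-1)
for z,r in [(.04,.07),(.102,.04)]:
  P=W[(n<r)&(abs(W[...,2]-z)<.006)]
  if len(P):cc,rr=circ(P);print(z,len(P),cc.round(4),rr,P.mean(0))
plan([(.6433,.216,.237,3.3)])
E
```

```text
0.04 3357 [0.4472 0.3459] 47.17026901245117 [0.44014487 0.35535019 0.03951752]
0.102 2030 [0.4467 0.3454] 23.34909439086914 [0.44601142 0.34637574 0.10177448]
t 17.15 pos [0.4431 0.3448 0.2335] yaw 37.04 grip 0.0931 F [ 0.7 -0.6 -0.3] tilt [-1.    -0.012  0.008]
(0.6433, 0.216, 0.237, 3.3) -> [-1.000e-02 -2.234e+01  8.230e+00] 33.7 rows 6
```

View pics/w6.png

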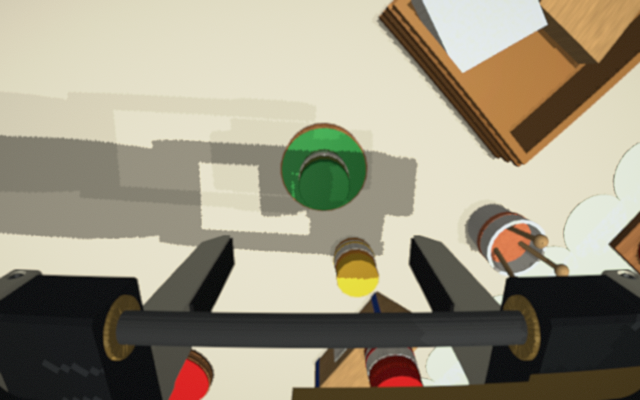

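The medium jar is centred on the green disc (323,180), within 1 mm. Next is the large jar.

Emit:
move_arm:
  motion:
    - [[0,-22.3,8.2],33.7]
    - [[0,-22.3,8.2],33.7]
    - [[0,-22.3,8.2],33.7]
    - [[0,-22.3,8.2],33.7]
    - [[0,-22.3,8.2],33.7]
    - [[0,-22.3,8.2],33.7]
    - [[0,-22.3,8.2],33.7]
    - [[0,-22.3,8.2],33.7]
    - [[0,-22.3,8.2],33.7]
    - [[0,-22.3,8.2],33.7]
    - [[0,-22.3,8.2],33.7]
    - [[0,-22.3,8.2],33.7]

```text
time_s: 18.15
eef_pos: [0.6421, 0.2172, 0.2371]
ee_rot: [-0.051, 1.557, 0.043]
ft_force: [0.7, -0.6, -0.4]
grip_width: 0.0928
```

```bash
python3 - <<'E'
from h import *
T=toolT();im,d=bot.read_camera('wrist');W=cloud('wrist',im,d,T)
near=lambda c,r:(np.linalg.norm(W[...,:2]-np.array(c),axis=-1)<r)
P=W[near((.643,.216),.04)&(abs(W[...,2]-.127)<.006)]
cc,rr=circ(P);print(len(P),cc.round(4),round(rr,1),P.mean(0).round(4))
plan([(.6433,.216,.072,3.3)])
E
```

```text
3386 [0.6432 0.2164] 28.0 [0.6432 0.2175 0.1268]
t 18.2 pos [0.6422 0.2171 0.2372] yaw 3.42 grip 0.0928 F [-0.2  0.2  0. ] tilt [-1.    -0.006  0.013]
(0.6433, 0.216, 0.072, 3.3) -> [16.52 -0.02 -0.12] 0.1 rows 4
```

Emit:
move_arm:
  motion:
    - [[4,0,0],0]
    - [[8,0,0],0]
    - [[12,0,-0.1],0]
    - [[15,0,-0.1],0]
    - [[16.5,0,-0.1],0]
    - [[16.8,0,-0.1],0]
    - [[16.8,0,-0.1],0]
    - [[16.8,0,-0.1],0]
    - [[16.8,0,-0.1],0]

```text
time_s: 18.95
eef_pos: [0.6458, 0.2169, 0.0728]
ee_rot: [-0.05, 1.552, 0.044]
ft_force: [0.8, 0.0, 1.4]
grip_width: 0.0928
```

Emit:
move_arm:
  motion:
    - [[0,0,0],0]
    - [[0,0,0],0]
    - [[0,0,0],0]
    - [[0,0,0],0]
    - [[0,0,0],0]
    - [[0,0,0],0]
    - [[0,0,0],0]
    - [[0,0,0],0]
    - [[0,0,0],0]
    - [[0,0,0],0]
  gripper: 0
  grip_force: 25

```text
time_s: 19.78
eef_pos: [0.6453, 0.2169, 0.0729]
ee_rot: [-0.05, 1.553, 0.044]
ft_force: [-5.7, -1.1, 5.6]
grip_width: 0.058
```

Emit:
move_arm:
  motion:
    - [[-1,0,0],0]
    - [[-3,0,0],0]
    - [[-6,0,0],0]
    - [[-9,0,0],0]
    - [[-11,0,0],0]
    - [[-12,0,0],0]
    - [[-12,0,0],0]
    - [[-12,0,0],0]
    - [[-12,0,0],0]

```text
time_s: 20.53
eef_pos: [0.6421, 0.217, 0.1903]
ee_rot: [-0.051, 1.556, 0.043]
ft_force: [-0.4, -0.1, -3.0]
grip_width: 0.0578
```

```bash
python3 -c "
from h import *
plan([(.47,-.0305,.185,-4)])"
```

```text
t 20.53 pos [0.6421 0.217  0.1903] yaw 3.43 grip 0.0578 F [-0.4 -0.1 -3. ] tilt [-1.    -0.005  0.014]
(0.47, -0.0305, 0.185, -4) -> [  0.39 -23.67 -18.67] 7.4 rows 8
```

Emit:
move_arm:
  motion:
    - [[0.4,-23.7,-18.6],7.4]
    - [[0.4,-23.7,-18.6],7.4]
    - [[0.4,-23.7,-18.6],7.4]
    - [[0.4,-23.7,-18.6],7.4]
    - [[0.4,-23.7,-18.6],7.4]
    - [[0.4,-23.7,-18.6],7.4]
    - [[0.4,-23.7,-18.6],7.4]
    - [[0.4,-23.7,-18.6],7.4]
    - [[0.4,-23.7,-18.6],7.4]
    - [[0.4,-23.7,-18.6],7.4]
    - [[0.4,-23.7,-18.6],7.4]
    - [[0.4,-23.7,-18.6],7.4]
    - [[0.4,-23.7,-18.6],7.4]
    - [[0.4,-23.7,-18.6],7.4]

```text
time_s: 21.7
eef_pos: [0.4711, -0.0298, 0.1847]
ee_rot: [0.05, 1.556, -0.056]
ft_force: [0.8, 0.4, -1.1]
grip_width: 0.0576
```

```bash
python3 - <<'E'
from h import *
T=toolT();im,d=bot.read_camera('wrist');W=cloud('wrist',im,d,T);cv2.imwrite('pics/w7.png',im[:,:,::-1])
P=W[(np.linalg.norm(W[...,:2]-np.array((.47,-.0305)),axis=-1)<.07)&(abs(W[...,2]-.02)<.006)]
if len(P):cc,rr=circ(P);print(cc.round(4),rr,P.mean(0))
plan([(.47,-.0305,.041,-4)])
E
```

```text
[ 0.4689 -0.0294] 47.03309631347656 [ 0.46905878 -0.01943417  0.01961898]
t 21.75 pos [ 0.471  -0.03    0.1847] yaw -3.89 grip 0.058 F [-0.2  0.2 -2.4] tilt [-1.    -0.004  0.015]
(0.47, -0.0305, 0.041, -4) -> [ 1.437e+01 -1.000e-02 -3.100e-01] 0.1 rows 4
```

View pics/w7.png

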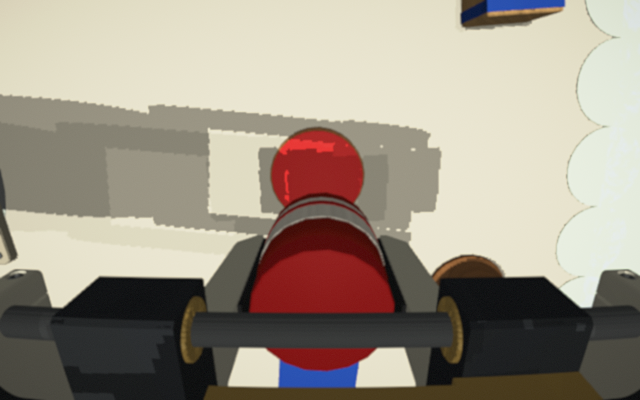

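The large jar is held upright at wrist (322,280). The red disc (317,170) measures (0.469, -0.030). Lowering.

Emit:
move_arm:
  motion:
    - [[4,0,-0.1],0]
    - [[8,0,-0.2],0]
    - [[11,0,-0.3],0]
    - [[13,0,-0.4],0]
    - [[14,0,-0.4],0]
    - [[14.3,0,-0.4],0]
    - [[14.3,0,-0.4],0]
    - [[14.3,0,-0.4],0]
    - [[14.3,0,-0.4],0]

```text
time_s: 22.5
eef_pos: [0.4708, -0.0306, 0.0437]
ee_rot: [0.05, 1.552, -0.057]
ft_force: [0.2, -1.3, -2.2]
grip_width: 0.0579
```

```bash
python3 -c "
from h import *
plan([(.469,-.03,.0378,-4)])"
```

```text
t 22.5 pos [ 0.4708 -0.0306  0.0437] yaw -3.89 grip 0.0579 F [ 0.2 -1.3 -2.2] tilt [-1.    -0.004  0.018]
(0.469, -0.03, 0.0378, -4) -> [ 0.59  0.05 -0.2 ] 0.1 rows 1
```

Emit:
move_arm:
  motion:
    - [[0.3,0,-0.1],0]
    - [[0.5,0,-0.2],0]
    - [[0.6,0,-0.2],0]
    - [[0.6,0,-0.2],0]
    - [[0.6,0,-0.2],0]
    - [[0.6,0,-0.2],0]
    - [[0.6,0,-0.2],0]

```text
time_s: 23.08
eef_pos: [0.4695, -0.0306, 0.0384]
ee_rot: [0.05, 1.551, -0.057]
ft_force: [-1.0, -0.7, 6.4]
grip_width: 0.0574
```

In contact. Releasing and rising.

Emit:
move_arm:
  motion:
    - [[0,0,0],0]
    - [[0,0,0],0]
    - [[0,0,0],0]
    - [[0,0,0],0]
    - [[0,0,0],0]
    - [[0,0,0],0]
    - [[0,0,0],0]
    - [[0,0,0],0]
  gripper: 1

```text
time_s: 23.75
eef_pos: [0.4694, -0.0306, 0.0384]
ee_rot: [0.05, 1.551, -0.057]
ft_force: [0.7, -0.7, 0.4]
grip_width: 0.0928
```

Emit:
move_arm:
  motion:
    - [[-3,0,0],0]
    - [[-6,0,0],0]
    - [[-10,0,0],0]
    - [[-14,0,0],0]
    - [[-17,0,0],0]
    - [[-18,0,0],0]
    - [[-18,0,0],0]
    - [[-18,0,0],0]
    - [[-18,0,0],0]

```text
time_s: 24.5
eef_pos: [0.465, -0.0295, 0.216]
ee_rot: [0.05, 1.555, -0.057]
ft_force: [-0.0, 0.3, -0.2]
grip_width: 0.0928
```

```bash
python3 - <<'E'
from h import *
T=toolT();im,d=bot.read_camera('wrist');W=cloud('wrist',im,d,T);cv2.imwrite('pics/w8.png',im[:,:,::-1])
n=np.linalg.norm(W[...,:2]-np.array((.469,-.03)),axis=-1)
for z,r in [(.02,.07),(.092,.045)]:
  P=W[(n<r)&(abs(W[...,2]-z)<.006)]
  if len(P):cc,rr=circ(P);print(z,len(P),cc.round(4),rr,P.mean(0))
plan([(.645,.150,.22,3)])
E
```

```text
0.02 2487 [ 0.4691 -0.0295] 47.03759765625 [ 0.46817563 -0.01088696  0.01942927]
0.092 3107 [ 0.4695 -0.0307] 28.12809181213379 [ 0.46938164 -0.02974749  0.09179424]
t 24.55 pos [ 0.4648 -0.0295  0.2157] yaw -3.89 grip 0.0928 F [ 1.4  1.  -0.3] tilt [-1.    -0.004  0.015]
(0.645, 0.15, 0.22, 3) -> [-0.25 19.13 16.77] -6.9 rows 7
```

View pics/w8.png

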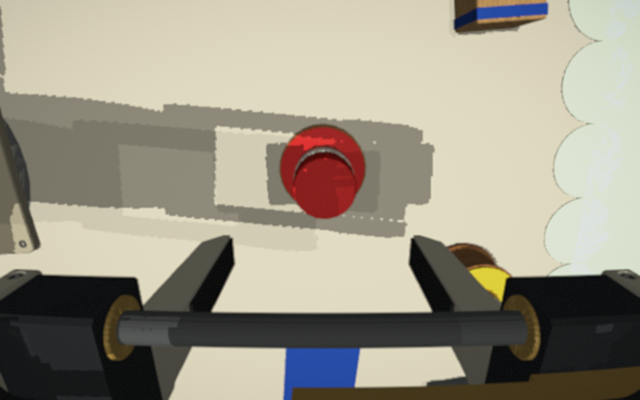

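The large jar is centred on the red disc (323,170), within 1.5 mm. Now the carton.

Emit:
move_arm:
  motion:
    - [[-2,21.9,16.5],-6.9]
    - [[-2,21.9,16.5],-6.9]
    - [[-2,21.9,16.5],-6.9]
    - [[-2,21.9,16.5],-6.9]
    - [[-2,21.9,16.5],-6.9]
    - [[-2,21.9,16.5],-6.9]
    - [[-2,21.9,16.5],-6.9]
    - [[-2,21.9,16.5],-6.9]
    - [[-2,21.9,16.5],-6.9]
    - [[-2,21.9,16.5],-6.9]
    - [[-2,21.9,16.5],-6.9]
    - [[-2,21.9,16.5],-6.9]
    - [[-2,21.9,16.5],-6.9]

```text
time_s: 25.63
eef_pos: [0.6437, 0.1769, 0.2378]
ee_rot: [-0.044, 1.556, 0.036]
ft_force: [-0.3, 0.1, 0.9]
grip_width: 0.0931
```

```bash
python3 - <<'E'
from h import *
T=toolT();im,d=bot.read_camera('wrist');W=cloud('wrist',im,d,T);cv2.imwrite('pics/w9.png',im[:,:,::-1])
P=W[(np.linalg.norm(W[...,:2]-np.array((.645,.178)),axis=-1)<.1)&(abs(W[...,2]-.055)<.005)]
print(len(P),cv2.minAreaRect(P[:,:2].astype(np.float32)*1000),P.mean(0))
plan([(.645,.178,.1,3),(.645,.178,.012,3)])
E
```

```text
9026 ((644.510986328125, 177.9191436767578), (66.92469024658203, 149.67959594726562), 2.7781333923339844) [0.64425312 0.18262947 0.05490095]
t 25.68 pos [0.6438 0.1771 0.2379] yaw 2.95 grip 0.0931 F [ 0.2  0.5 -0.3] tilt [-1.    -0.005  0.015]
(0.645, 0.178, 0.1, 3) -> [13.78  0.16 -0.08] -0.1 rows 4
(0.645, 0.178, 0.012, 3) -> [22.58  0.21 -0.21] -0.1 rows 6
```

View pics/w9.png

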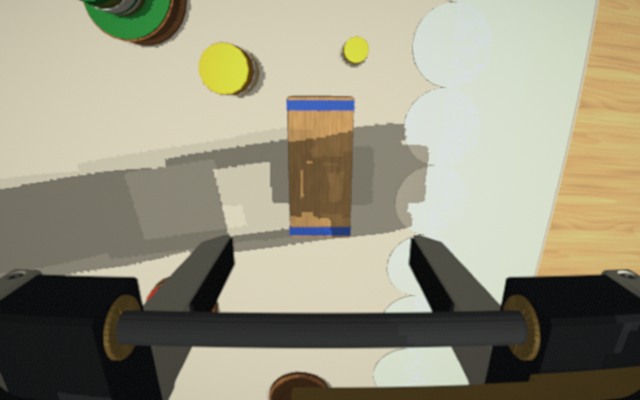

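Wrist view: the carton spans (288-354, 97-236) and is centred between the fingers, (0.6445, 0.178), yaw 2.8 deg. Descending.

Emit:
move_arm:
  motion:
    - [[4,0.2,0],0]
    - [[8,0.2,0],0]
    - [[12,0.2,-0.1],0]
    - [[16,0.2,-0.2],0]
    - [[19.5,0.2,-0.2],0]
    - [[21.5,0.2,-0.3],0]
    - [[22.5,0.2,-0.3],0]
    - [[22.5,0.2,-0.3],0]
    - [[22.5,0.2,-0.3],0]
    - [[22.5,0.2,-0.3],0]

```text
time_s: 26.52
eef_pos: [0.6461, 0.1782, 0.0158]
ee_rot: [-0.043, 1.551, 0.037]
ft_force: [0.2, -0.7, -0.6]
grip_width: 0.093
```

Emit:
move_arm:
  motion:
    - [[0,0,0],0]
    - [[0,0,0],0]
    - [[0,0,0],0]
    - [[0,0,0],0]
    - [[0,0,0],0]
    - [[0,0,0],0]
    - [[0,0,0],0]
    - [[0,0,0],0]
    - [[0,0,0],0]
  gripper: 0
  grip_force: 30

```text
time_s: 27.27
eef_pos: [0.646, 0.1783, 0.0164]
ee_rot: [-0.043, 1.552, 0.037]
ft_force: [-3.4, -1.0, 5.8]
grip_width: 0.0662
```

Emit:
move_arm:
  motion:
    - [[-1,0,0],0]
    - [[-3,0,0],0]
    - [[-6,0,0],0]
    - [[-10,0,0],0]
    - [[-14,0,0],0]
    - [[-16,0,0],0]
    - [[-16,0,0],0]
    - [[-16,0,0],0]
    - [[-16,0,0],0]

```text
time_s: 28.02
eef_pos: [0.6416, 0.1786, 0.1737]
ee_rot: [-0.044, 1.555, 0.036]
ft_force: [0.2, 0.1, -4.7]
grip_width: 0.0663
```

```bash
python3 -c "
from h import *
plan([(.443,-.3525,.17,-8.4)])"
```

```text
t 28.02 pos [0.6416 0.1786 0.1737] yaw 2.94 grip 0.0663 F [ 0.2  0.1 -4.7] tilt [-1.    -0.005  0.015]
(0.443, -0.3525, 0.17, -8.4) -> [  0.3  -52.02 -22.56] 11.3 rows 14
```

Emit:
move_arm:
  motion:
    - [[0,-52,-22.5],11.3]
    - [[0,-52,-22.5],11.3]
    - [[0,-52,-22.5],11.3]
    - [[0,-52,-22.5],11.3]
    - [[0,-52,-22.5],11.3]
    - [[0,-52,-22.5],11.3]
    - [[0,-52,-22.5],11.3]
    - [[0,-52,-22.5],11.3]
    - [[0,-52,-22.5],11.3]
    - [[0,-52,-22.5],11.3]
    - [[0,-52,-22.5],11.3]
    - [[0,-52,-22.5],11.3]
    - [[0,-52,-22.5],11.3]
    - [[0,-52,-22.5],11.3]
    - [[0,-52,-22.5],11.3]
    - [[0,-52,-22.5],11.3]
    - [[0,-52,-22.5],11.3]
    - [[0,-52,-22.5],11.3]
    - [[0,-52,-22.5],11.3]
    - [[0,-52,-22.5],11.3]

```text
time_s: 29.68
eef_pos: [0.444, -0.3512, 0.1727]
ee_rot: [0.111, 1.553, -0.115]
ft_force: [-0.4, 0.3, -4.8]
grip_width: 0.066
```

```bash
python3 - <<'E'
from h import *
im,d=bot.read_camera('scene');cv2.imwrite('pics/s2.png',im[:,:,::-1])
plan([(.443,-.3525,.024,-8.4)])
E
```

```text
t 29.73 pos [ 0.444  -0.3514  0.1729] yaw -8.27 grip 0.0657 F [-0.2  0.8 -4.1] tilt [-1.    -0.002  0.016]
(0.443, -0.3525, 0.024, -8.4) -> [14.89 -0.1  -0.32] 0.1 rows 4
```

View pics/s2.png

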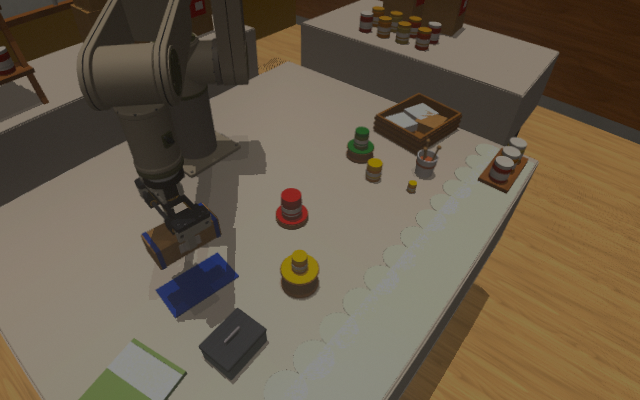

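All three jars stand on their risers at (291,205), (361,143) and (299,268). The carton (182,238) hangs level over the mat (198,285). Lowering.

Emit:
move_arm:
  motion:
    - [[4,-0.1,-0.1],0]
    - [[8,-0.1,-0.2],0]
    - [[11,-0.1,-0.3],0]
    - [[13,-0.1,-0.3],0]
    - [[14,-0.1,-0.3],0]
    - [[14.8,-0.1,-0.3],0]
    - [[14.8,-0.1,-0.3],0]
    - [[14.8,-0.1,-0.3],0]
    - [[14.8,-0.1,-0.3],0]

```text
time_s: 30.48
eef_pos: [0.4444, -0.3536, 0.027]
ee_rot: [0.109, 1.55, -0.117]
ft_force: [-0.6, -1.2, -5.3]
grip_width: 0.066
```

```bash
python3 -c "
from h import *
plan([(.4435,-.3525,.0202,-8.4)])"
```

```text
t 30.48 pos [ 0.4444 -0.3536  0.027 ] yaw -8.26 grip 0.066 F [-0.6 -1.2 -5.3] tilt [-1.    -0.004  0.018]
(0.4435, -0.3525, 0.0202, -8.4) -> [ 0.68  0.1  -0.12] 0.1 rows 1
```

Emit:
move_arm:
  motion:
    - [[0.3,0.1,-0.1],0]
    - [[0.5,0.1,-0.1],0]
    - [[0.7,0.1,-0.1],0]
    - [[0.7,0.1,-0.1],0]
    - [[0.7,0.1,-0.1],0]
    - [[0.7,0.1,-0.1],0]
    - [[0.7,0.1,-0.1],0]

```text
time_s: 31.07
eef_pos: [0.4441, -0.353, 0.0205]
ee_rot: [0.108, 1.549, -0.118]
ft_force: [2.1, -1.0, -0.7]
grip_width: 0.0663
```

Emit:
move_arm:
  motion:
    - [[0.1,0,0],0]
    - [[0.1,0,0],0]
    - [[0.1,0,0],0]
    - [[0.1,0,0],0]

```text
time_s: 31.4
eef_pos: [0.4441, -0.353, 0.0204]
ee_rot: [0.108, 1.549, -0.117]
ft_force: [-2.7, 2.7, 7.3]
grip_width: 0.0665
```

Emit:
move_arm:
  motion:
    - [[0,0,0],0]
    - [[0,0,0],0]
    - [[0,0,0],0]
    - [[0,0,0],0]
    - [[0,0,0],0]
    - [[0,0,0],0]
    - [[0,0,0],0]
    - [[0,0,0],0]
  gripper: 1

```text
time_s: 32.07
eef_pos: [0.4441, -0.353, 0.0203]
ee_rot: [0.108, 1.549, -0.117]
ft_force: [0.1, 0.2, 0.9]
grip_width: 0.0929
```

Emit:
move_arm:
  motion:
    - [[-3,0,0],0]
    - [[-6,0,0],0]
    - [[-10,0,0],0]
    - [[-14,0,0],0]
    - [[-18,0,0],0]
    - [[-22,0,0],0]
    - [[-22,0,0],0]
    - [[-22,0,0],0]
    - [[-22,0,0],0]

```text
time_s: 32.82
eef_pos: [0.4401, -0.3513, 0.2399]
ee_rot: [0.108, 1.549, -0.117]
ft_force: [-0.0, 0.4, -0.3]
grip_width: 0.0928
```

```bash
python3 - <<'E'
from h import *
T=toolT();im,d=bot.read_camera('wrist');W=cloud('wrist',im,d,T);cv2.imwrite('pics/w10.png',im[:,:,::-1])
n=np.linalg.norm(W[...,:2]-np.array((.4435,-.3525)),axis=-1)
P=W[(n<.11)&(abs(W[...,2]-.059)<.005)];print(len(P),cv2.minAreaRect(P[:,:2].astype(np.float32)*1000),P.mean(0))
hsv=cv2.cvtColor(im,cv2.COLOR_RGB2HSV)
m=(hsv[...,0]>110)&(hsv[...,0]<130)&(hsv[...,1]>120)&(n<.13)&(W[...,2]<.012)
P=W[m];print(len(P),cv2.minAreaRect(P[:,:2].astype(np.float32)*1000),P.mean(0))
im,d=bot.read_camera('scene');cv2.imwrite('pics/s3.png',im[:,:,::-1])
im,d=bot.read_camera('side')
for q in ['large_jar_mid','red_riser_top','medium_jar_mid','green_riser_top','small_jar_mid','yellow_riser_top','carton_mid','mat_top','spoon_cup_mid','money_tin_mid']:
  for nn in ['scene','side']:
    print(q,nn,[(round(r['confidence'],2),[round(float(v),3) for v in r['point']]) for r in bot.landmark_of(nn,q)][:3])
plan([])
E
```

```text
9037 ((443.57635498046875, -352.774658203125), (148.27313232421875, 66.75359344482422), 81.60054779052734) [ 0.4442435  -0.34825083  0.05890928]
3416 ((442.10479736328125, -351.9158630371094), (177.11508178710938, 98.1005630493164), 81.74759674072266) [ 0.43845963 -0.32440097  0.00393512]
large_jar_mid scene [(0.77, [0.467, -0.028, 0.058])]
large_jar_mid side [(0.56, [0.468, -0.037, 0.057])]
red_riser_top scene [(0.8, [0.47, -0.032, 0.019]), (0.41, [0.632, -0.181, 0.064])]
red_riser_top side [(0.57, [0.468, -0.036, 0.022])]
medium_jar_mid scene [(0.58, [0.45, 0.344, 0.071]), (0.32, [0.629, -0.182, 0.065])]
medium_jar_mid side [(0.9, [0.445, 0.346, 0.072])]
green_riser_top scene [(0.96, [0.449, 0.343, 0.039])]
green_riser_top side [(0.64, [0.448, 0.344, 0.033])]
small_jar_mid scene [(0.83, [0.629, -0.184, 0.084]), (0.68, [0.548, 0.271, 0.033]), (0.66, [0.67, 0.3, 0.018])]
small_jar_mid side [(0.96, [0.548, 0.275, 0.033]), (0.69, [0.681, 0.303, 0.018]), (0.54, [0.634, -0.184, 0.08])]
yellow_riser_top scene [(0.77, [0.634, -0.179, 0.064])]
yellow_riser_top side [(0.64, [0.634, -0.182, 0.061])]
carton_mid scene [(0.86, [0.444, -0.354, 0.036])]
carton_mid side [(0.72, [0.441, -0.353, 0.032])]
mat_top scene [(0.69, [0.446, -0.351, 0.003])]
mat_top side [(0.68, [0.441, -0.354, 0.004])]
spoon_cup_mid scene [(0.7, [0.663, 0.407, 0.032])]
spoon_cup_mid side [(0.74, [0.663, 0.408, 0.037])]
money_tin_mid scene [(0.79, [0.644, -0.404, 0.033])]
money_tin_mid side [(0.66, [0.64, -0.408, 0.027]), (0.34, [0.45, 0.347, 0.039])]
t 33.97 pos [ 0.4402 -0.3514  0.2403] yaw -8.25 grip 0.0929 F [-0.5  0.4 -1.3] tilt [-1.    -0.005  0.019]
```

View pics/w10.png

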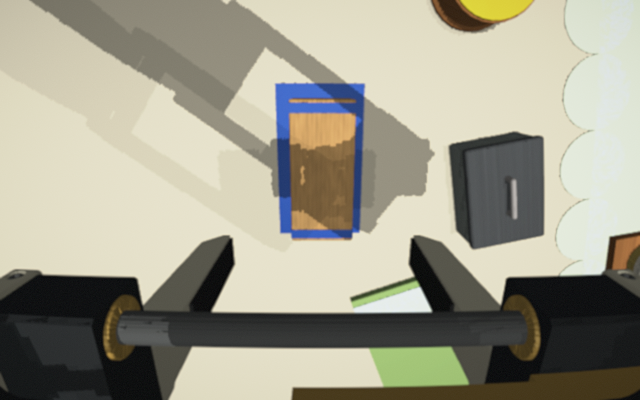

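View pics/s3.png

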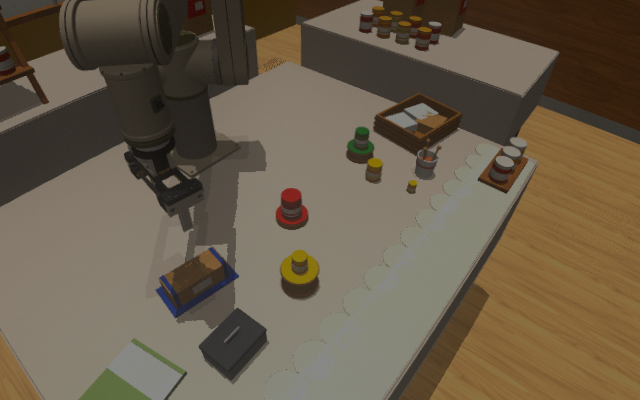

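The wrist picture shows the carton (322,170) square on the mat. The scene picture shows all three jars upright on their risers, with the cup (427,160) and the tin (234,342) where they were and the gripper clear. Handing in.

```bash
python3 -c "
from workcell import bot
print(bot.sign_off())"
```

```text
the job is handed in; nothing more can be done
None
```

I took the stack apart and handed the job in at about 34 s, with no tips or regrasps. The small jar stands on the yellow riser, the medium jar on green, the large jar on red, and the carton on the blue mat.

My last checks:
- **Jars:** the wrist depth put each one within about 1.5 mm of its riser's centre. Each lid height matched the jar standing flat on its disc.
- **Carton:** it is within about 2 mm of the mat's centre and within 0.2° of the mat's long side, with its top at 59 mm as expected.
- **Cup and tin:** both read within about 4 mm of where they started, which is the noise of the network readings.
- **Gripper:** it was open and about 0.18 m above the carton's top when I handed in.

No check failed. The side camera's network rated the two look-alike yellow jars on the table above the placed small jar. I had picked the middle-sized jar by its place on the red lid, and I left the other two alone. The tool had about 1° of residual tilt by the end; each piece was let go only once it was resting on its riser or mat.

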